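# Fit the access panel of the lamp supply unit

### The arm

A 6-joint arm with a two-finger parallel gripper is mounted at the origin on a cart in front of the work surface, level with it; the furniture and walls round the work are solid. World frame = base frame: x ahead of the robot, y to its left, z up, the work surface at z = 0. Lengths are in m, angles in degrees, forces in N, time in s.
With the tool pointing down it reaches from about 0.325 to 0.9 m from the base axis. Payload 3.5 kg.
Tool frame: the origin (TCP) lies midway between the tips of the shut fingers; the grasp point (between the pads) lies 19 mm behind it (env.pinch_z is the z of the grasp point in the tool frame, in m); z points along the fingers, y is the line along which they close (so a half turn about z gives the same grasp; the last joint's range is limited). The gripper opens to 85 mm and grips with 20 to 120 N. Pads are 22 mm wide; open, the fingers measure 114 mm over their backs; the gripper's body (76 mm by 85 mm) begins 54 mm behind the grasp point. The pads swing forward as they close: fully open they stand 13 mm farther back than shut.
Start: joints at [67.701, 15.837, -1.513, 72.651, 0, 84.076], TCP at [0.176, 0.6, 0.231] pointing down, gripper open.
Joint ranges: [-178.77, 178.77], [-48.84, 107.48], [-61.69, 71.31], [-111.58, 123.2], [-90, 87.43], [-180, 180]. Speed limits (degrees/s): [147.25, 147.25, 180, 180, 180, 180].

### API

Orientations are given as a 3x3 rotation matrix whose columns are the frame's x, y, z axes.
In Python, from workcell import env gives the robot as it stands.
- The arm moves only by the tool shift_gripper, called after "Call:" as name(argument=value, ...), one argument or row to a line, values as JSON. Schema: {"type":"object","properties":{"plan":{"type":"array","items":{"type":"object","properties":{"pos":{"type":"array","items":{"type":"number"},"minItems":3,"maxItems":3},"turn":{"type":"number"},"jaw":{"type":"number"}},"additionalProperties":false,"required":["jaw"]},"minItems":1,"maxItems":10},"grip_force":{"type":"number"},"only":{"type":"string"},"quiet":{"type":"boolean"},"lines":{"type":"string"}},"required":["plan"],"additionalProperties":false}. plan is a list of rows, 1 to 10 of them, each an object with the fields pos (a list: dx, dy, dz in shares of the most that a row can go, 1 being 50 mm), turn (a turn about the tool's z in units of 5 degrees), jaw (the finger opening in m); a field left out counts as zero (the opening has to be given); each row shifts and turns the commanded pose from where the row before left it, along the tool's axes as they then stand; what a row does not reach is not made up. A row lasts 1/10 s, in which the tool goes at most 0.05 m and 8.59 degrees, less where a joint would pass 70% of its speed; a pose out of reach is approached as far as the arm can. The fingers move at their own pace and stop on an object; grip_force is the grip in N (left out, the last holds). Time passes only in rows, so rows that do not move let the fingers close. The tool returns the time, the measured TCP pose, the force, the opening and the grip force at its end. only (a regular expression) keeps the lines of the reply that match it, lines (a string "A,B") keeps lines A to B, and quiet returns only ok. Input that does not fit is refused with a message, and nothing moves.
- env.get_obs(): the state, without advancing time (a new reading comes with each control period).
- env.camera(name): name is "side" or "top" or "wrist"; returns the picture (420x560x3 uint8, red, green, blue); there is no depth.
- env.camera_params(name): a dict with "camera_matrix" (3x3 intrinsics, pixels), "rvec" (rotation vector, rad) and "tvec" (3), from world to camera coordinates, as OpenCV has them; the wrist camera has in their place "T_tool_cam" (4x4, takes a point from camera to tool coordinates, whose origin is the TCP and whose axes are the flange's). Camera axes: x right, y down, z forward; pixel columns grow to the right and rows downward; lengths in m; the calibration is good to about 2 mm. A picture is of the moment at which its call begins: read the wrist's pose just before it. camera_params takes no time and is no camera call.
- env.sign_off(): hands the job in; it is judged then, once.
The state is a dict: "clock": time; "joint_pos": joint angles; "dq": joint speeds; "effort": joint torques, N m; "position": TCP position; "tcp_rot": TCP orientation; "wrist_force": force on the tool from outside, world axes, zero at the start; "torque": the same for the moment, N m; "width": finger opening in m; "gripper_force": force on a finger pad.
Only numpy, scipy, OpenCV 4.12 (cv2) and the standard library are available. Lean on these libraries where they do the work, as an engineer would, in place of code of your own. Each camera call takes 0.05 s, during which the arm holds its last target. There are 200 camera calls.

### The job

Turn the winged quarter-turn fastener on the white supply unit until its wing lies straight across the unit, in line with the panel's slot once fitted, and let go of it. Then lift the loose access panel by its handle, fit it in the unit's recess with the wing up through its slot, and press it down against the sprung seal, firmly but without ramming it, until it is fully home on the frame. Finish while still holding the handle and pressing; leave the other things on the table alone.

Things in the scene. Friction and masses are not known exactly. Their poses are not given: they have to be found in the camera images.
- housing: white supply unit, fixed, 160 mm (its x) by 100 mm (y), 55 mm high, yaw within 0.2 rad; origin at the centre of its underside, z up. Its top is a recess 146 x 86 mm, 7 mm deep, inside a lip 7 mm wide; the recess floor (z = 48 mm) is the frame the panel must bear on. The fastener stands at x = -48 mm, y = 0, the end near the robot; an open pocket lies to its +x side
- seat (a point): point on the seat plane of the unit at the centre of the recess (x = 0, y = 0, z = 48 mm in the unit's frame), axes as the unit's: the panel's origin lies here when it is home
- fastener (a joint): angle (rad) of the steel fastener about its upright axis, counterclockwise from above. 0: wing along the unit's x; 1.571: wing along the unit's y, straight across, as the panel's slot needs it. Starts at 0.1 to 0.8, so turn it counterclockwise; it turns stiffly (0.06 N m), stays where it is left, and has no stop at the aligned angle (range -0.2 to 2.4)
- wing (a point): centre of the fastener's flat upright wing: 34 mm long, 8 mm thick, 18 mm high (from 10 to 28 mm above the seat plane), on a stud 7 mm in diameter; this point is 19 mm above the seat plane and on the turning axis; its x axis runs along the wing. The lip round it is 7 mm above the seat plane
- seal (a joint): compression in m of the black rubber seal ring in the recess: 0 free, standing 4 mm proud of the seat plane; 0.004 when the panel bears on the frame. It is sprung: about 4 N to start moving it, 12 N at 0.004, so the panel's own weight does not compress it and about 10 N of push on the panel are needed
- panel: loose aluminium panel, 140 mm (its x) by 80 mm (y), 6 mm thick, about 0.25 kg, flat on the table, handle up, yaw within 0.35 rad; origin at the centre of its underside. A through slot 14 mm (x) by 40 mm (y) at x = -48 mm, the end nearer the robot, takes the wing. It fits the recess with 3 mm play all round, axes parallel to the unit's, slot end over the fastener
- panel_slot (a point): centre of the panel's slot at its underside (x = -48 mm, y = 0, z = 0 of the panel)
- panel_handle (a point): centre of the handle's black flat bar: 64 mm long along the panel's x, 10 mm wide, 14 mm high, 36 mm above the panel's underside; 23 mm free below the bar; posts 10 mm wide at x = +-27 mm
- counter_clicker: small round tally counter, 52 x 53 x 22 mm, bystander; origin at the centre of its underside
- black_marker: black marker, 133 mm long, lying, bystander; origin at the centre of its underside
- tweezers: steel tweezers, 121 mm long, lying, bystander; origin at the centre of its underside
- scissors: red-handled scissors, 199 mm long, lying, bystander; origin at the centre of its underside
- microscope: tall fixed microscope to the right of the unit (base towards the robot), about 0.4 m high, all within about 0.2 m of its axis (origin at the middle of its base); always at the same place, between the arm's start and the unit: swing the arm round in front of it, close to the robot, not across it

How it is judged (in metres and radians):
On the way, in this order (a step that is already met when the one before it is completed fails the run):
1. the fastener is turned so that its wing lies across the unit (within 0.15 rad) and let go, the panel still off the unit (value of joint fastener between 1.42 and 1.72 rad and contact force between the fingers and housing below 0.5 N and horizontal distance between panel and seat above 0.08 m), for 0.2 s.
2. the panel is lifted clear of the table by the gripper (height (world z) of panel above 0.04 m and contact force between the fingers and panel above 2 N), for 0.2 s.
At the end, for the whole second after the job is handed in: panel in the recess, level (0.03 rad), square (0.1 rad), within 6 mm of its place, wing in its slot and across the unit (0.25 rad), underside within 1.5 mm of the seat, seal compressed over 2.5 mm; gripper still holding it, pressing on the unit with over 8 N (z of panel in the frame of seat below 0.0015 m and horizontal distance between panel and seat below 0.006 m and horizontal distance between panel_slot and wing below 0.006 m and angle between the x axis of panel and the x axis of housing, either way round below 0.1 rad and angle between panel's own z axis and vertical below 0.03 rad and value of joint seal above 0.0025 m and value of joint fastener between 1.32 and 1.82 rad and contact force between the fingers and panel above 3 N and contact force between panel and housing above 8 N); the arm keeps its last pose, push and grip.
It fails at once if the panel is rammed against the unit (over 80 N) (contact force between panel and housing above 80 N).
It fails at once if a bystander is moved by more than 4 cm (distance of any of counter_clicker, black_marker, tweezers, scissors from where it was at the start of the episode above 0.04 m).
It also fails if it takes over 53 s, if anything falls off the work surface, if the arm or the gripper's body presses on something with over 40 N, if the wrist force passes 120 N, or if a joint passes its speed limit or range.

## Working session

There is one attempt and no reset: what is moved stays moved. The work goes in short steps, Python scripts to look and compute and a tool call to move; the robot and the scene stay as the last step left them, time stands still between calls to the robot, and variables do not carry over. Pictures are saved under pics/ and viewed, at most 10 in all, crops included, and the job is handed in when it is done.

```bash
ls; mkdir -p pics; python3 - <<'E'
from workcell import env
import cv2,numpy as np
np.set_printoptions(precision=4,suppress=True)
o=env.get_obs();print(o['clock'],o['position'],o['tcp_rot'],env.pinch_z)
for n in('top','side','wrist'):
    im=env.camera(n);cv2.imwrite(f'pics/{n}0.png',im[:,:,::-1]);print(n,env.camera_params(n))
E
```

```text
pics
workcell.py
0.0 [0.1759 0.5989 0.2302] [[-0.9594  0.282  -0.0009]
 [ 0.282   0.9594 -0.002 ]
 [ 0.0002 -0.0022 -1.    ]] -0.0187
top {'camera_matrix': array([[503.1891,   0.    , 285.7061],
       [  0.    , 503.1891, 209.1103],
       [  0.    ,   0.    ,   1.    ]]), 'rvec': array([ 2.1316, -2.1909,  0.123 ]), 'tvec': array([0.0971, 0.514 , 1.1697])}
side {'camera_matrix': array([[417.5046,   0.    , 278.8414],
       [  0.    , 417.5046, 205.3919],
       [  0.    ,   0.    ,   1.    ]]), 'rvec': array([ 0.3519, -2.6414,  1.4103]), 'tvec': array([0.49  , 0.0882, 0.843 ])}
wrist {'camera_matrix': array([[313.0018,   0.    , 277.8207],
       [  0.    , 313.0018, 209.5973],
       [  0.    ,   0.    ,   1.    ]]), 'T_tool_cam': array([[-0.    , -0.9447, -0.328 ,  0.0851],
       [ 1.    , -0.    ,  0.    ,  0.0005],
       [-0.    , -0.328 ,  0.9447, -0.1415],
       [ 0.    ,  0.    ,  0.    ,  1.    ]])}
```
View pics/top0.png

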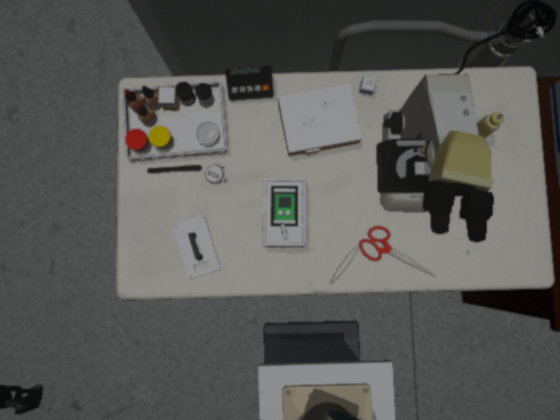

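View pics/side0.png

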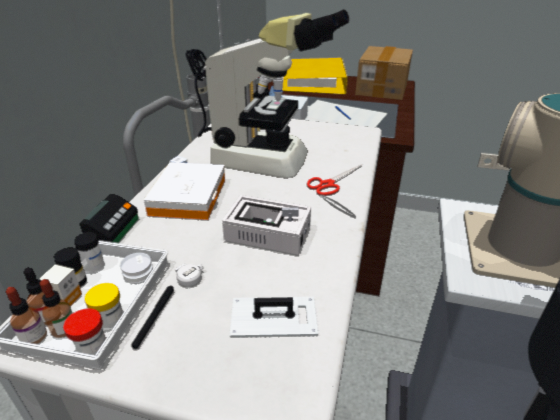

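The top view shows the unit at about (284,213) with its fastener at (284,230). The panel is at (197,246) with its handle at (195,246) and slot at (200,268). The scissors are at (380,250). The arm starts off to the left, so its path to the unit is clear of the microscope.

```bash
cat > h.py <<'E'
from workcell import env
import cv2,numpy as np
np.set_printoptions(precision=4,suppress=True)
def cam(n,obs=None):
    p=env.camera_params(n);K=p['camera_matrix']
    if n=='wrist':
        T=np.eye(4);T[:3,:3]=obs['tcp_rot'];T[:3,3]=obs['position'];T=T@p['T_tool_cam'];return K,T[:3,:3],T[:3,3]
    R=cv2.Rodrigues(p['rvec'])[0];return K,R.T,-R.T@p['tvec']
def ray(c,px):
    K,R,t=c;px=np.atleast_2d(np.float64(px));d=np.c_[px,np.ones(len(px))]@np.linalg.inv(K).T@R.T;return t,d
def plane(c,px,z):
    t,d=ray(c,px);return t+d*((z-t[2])/d[:,2])[:,None]
def tri(cs,pxs):
    A=np.zeros((3,3));b=np.zeros(3);L=[]
    for c,p in zip(cs,pxs):
        t,d=ray(c,p);d=d[0]/np.linalg.norm(d[0]);P=np.eye(3)-np.outer(d,d);A+=P;b+=P@t;L.append((t,P))
    x=np.linalg.solve(A,b);return x,[np.linalg.norm(P@(x-t)) for t,P in L]
def proj(c,X):
    K,R,t=c;q=(np.atleast_2d(X)-t)@R@K.T;return q[:,:2]/q[:,2:]
E
python3 - <<'E'
from h import *
c=cam('top')
print(plane(c,[(263,180),(306,180),(306,247),(263,247),(284,230)],.055))
print(plane(c,[(174,225),(203,215),(219,268),(190,278),(195,246)],.006))
s=cam('side')
print(tri([c,s],[(195,246),(273,301)]))
im=cv2.imread('pics/top0.png')
a=im[165:285,170:320];cv2.imwrite('pics/crop0.png',cv2.resize(a,None,fx=5,fy=5,interpolation=cv2.INTER_CUBIC))
E
```

```text
[[0.5839 0.1344 0.055 ]
 [0.5811 0.0334 0.055 ]
 [0.4241 0.0384 0.055 ]
 [0.4268 0.1379 0.055 ]
 [0.4649 0.0882 0.055 ]]
[[0.488  0.3547 0.006 ]
 [0.5104 0.2842 0.006 ]
 [0.3815 0.2468 0.006 ]
 [0.3596 0.3166 0.006 ]
 [0.4358 0.3041 0.006 ]]
(array([0.4353, 0.2988, 0.0362]), [np.float64(0.000931843808985843), np.float64(0.000931843808985874)])
```

View pics/crop0.png

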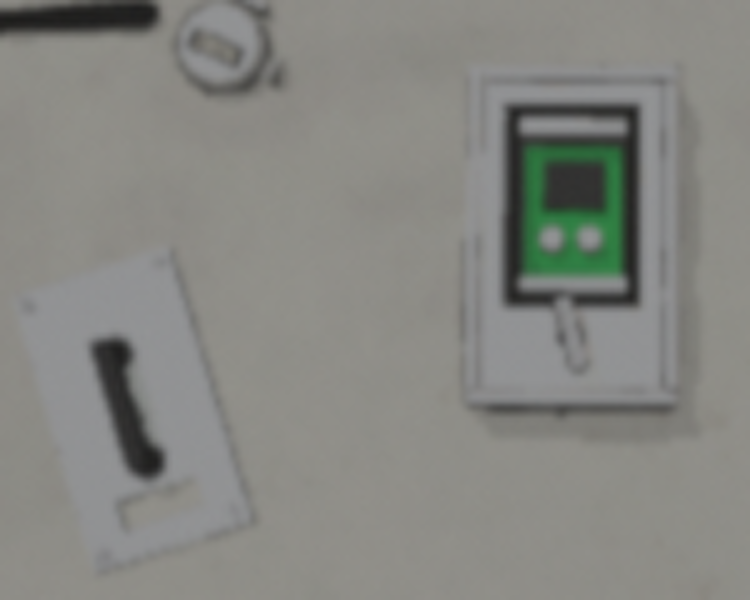

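Careful with the scale: shifts go in shares of 50 mm and turns go in units of 5 degrees. That gives: -0.0347 m is -0.694, -0.0341 m is -0.682.

Call:
shift_gripper(
  plan=[
    {"pos": [-0.694,-0.682,0],"jaw": 0.04},
    {"pos": [-0.694,-0.682,0],"jaw": 0.04},
    {"pos": [-0.694,-0.682,0],"jaw": 0.04},
    {"pos": [-0.694,-0.682,0],"jaw": 0.04},
    {"pos": [-0.694,-0.682,0],"jaw": 0.04},
    {"pos": [-0.694,-0.682,0],"jaw": 0.04},
    {"pos": [-0.694,-0.682,0],"jaw": 0.04},
    {"pos": [-0.694,-0.682,0],"jaw": 0.04},
    {"pos": [-0.694,-0.682,0],"jaw": 0.04},
    {"pos": [-0.694,-0.682,0],"jaw": 0.04},
  ],
)

```text
clock: 1.15
position: [0.4134, 0.1728, 0.2313]
tcp_rot: [[-0.959, 0.282, 0.0], [0.282, 0.959, 0.0], [-0.0, 0.0, -1.0]]
wrist_force: [1.0, -0.3, -0.6]
width: 0.0397
gripper_force: 0.0
```

Call:
shift_gripper(
  plan=[
    {"pos": [-0.694,-0.682,0],"jaw": 0.04},
    {"pos": [-0.694,-0.682,0],"jaw": 0.04},
    {"turn": -1.7,"jaw": 0.04},
    {"turn": -1.7,"jaw": 0.04},
    {"turn": -1.6,"jaw": 0.04},
    {"jaw": 0.04},
    {"jaw": 0.04},
  ],
)

```text
clock: 1.85
position: [0.4601, 0.0897, 0.2311]
tcp_rot: [[-0.989, -0.147, -0.0], [-0.147, 0.989, 0.0], [0.0, 0.0, -1.0]]
wrist_force: [-0.6, 0.6, -0.6]
width: 0.0398
gripper_force: 0.0
```

```bash
python3 - <<'E'
from h import *
o=env.get_obs();print(o['position'],o['tcp_rot'])
im=env.camera('wrist');cv2.imwrite('pics/w1.png',im[:,:,::-1])
np.savez('w1.npz',position=o['position'],tcp_rot=o['tcp_rot'])
E
```

```text
[0.4601 0.0897 0.2311] [[-0.9891 -0.1471 -0.0005]
 [-0.1471  0.9891  0.    ]
 [ 0.0005  0.0001 -1.    ]]
```

View pics/w1.png

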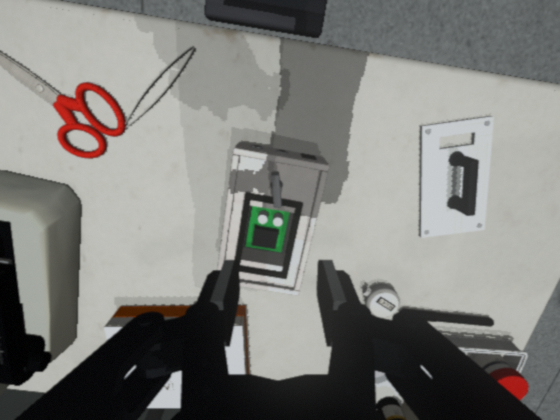

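The wrist view shows the unit at (270,215), with the wing at about (276,188) between (274,172) and (279,205). The panel is at right (456,178) with its handle at (463,183) and its slot at (457,140). I'll move closer for a second viewpoint.

Converted, 0.045 m is 0.9, 0.03 m is 0.6.

Call:
shift_gripper(
  plan=[
    {"pos": [0.4,0,0.9],"jaw": 0.04},
    {"pos": [0.4,0,0.6],"jaw": 0.04},
    {"jaw": 0.04},
    {"jaw": 0.04},
  ],
)

```text
clock: 2.3
position: [0.4202, 0.0838, 0.156]
tcp_rot: [[-0.989, -0.149, -0.001], [-0.149, 0.989, -0.0], [0.001, 0.0, -1.0]]
wrist_force: [0.8, -0.0, 0.6]
width: 0.0398
gripper_force: 0.0
```

```bash
python3 - <<'E'
from h import *
o=env.get_obs();print(o['position'],o['tcp_rot'])
im=env.camera('wrist')[:,:,::-1]
np.savez('w2.npz',position=o['position'],tcp_rot=o['tcp_rot']);cv2.imwrite('pics/w2.png',im)
a=cv2.imread('pics/w1.png')
A=cv2.resize(a[135:305,215:335],(400,567),interpolation=cv2.INTER_CUBIC)
B=cv2.resize(im[60:400,150:390],(400,567),interpolation=cv2.INTER_CUBIC)
cv2.imwrite('pics/c2.png',np.hstack([A,B]))
E
```

```text
[0.4202 0.0838 0.156 ] [[-0.9888 -0.1492 -0.0011]
 [-0.1492  0.9888 -0.    ]
 [ 0.001   0.0002 -1.    ]]
```

View pics/c2.png

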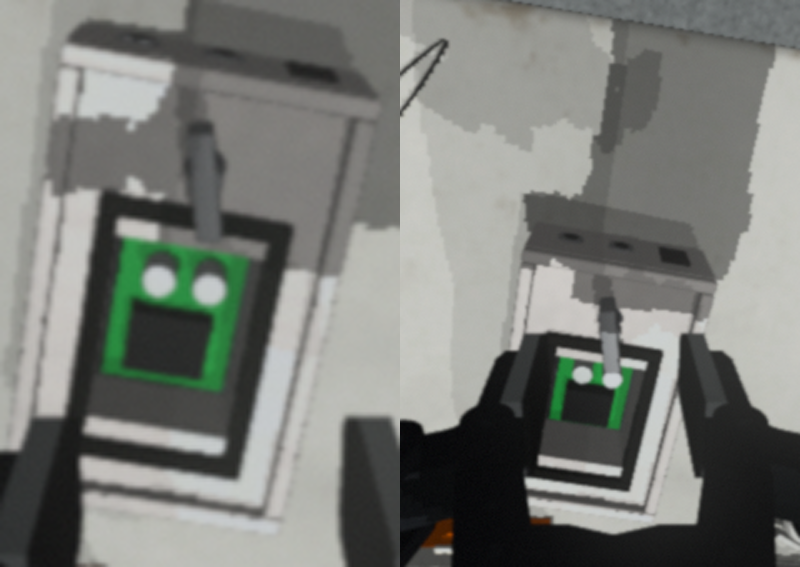

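```bash
python3 - <<'E'
from h import *
t=cam('top');w1=cam('wrist',np.load('w1.npz'));w2=cam('wrist',np.load('w2.npz'))
T=lambda p:np.array(p)/5-.4+(170,165)
A=lambda p:np.array(p)/3.3333-.35+(215,135)
B=lambda p:(np.array(p)-(400,0))/1.6667-.2+(150,60)
names=['NL','NR','FR','FL'] 
# left in top image=+y ; in the wrist image right=+y
top=dict(Ny=T((466,403)),Nm=T((678,403)),Fm=T((681,67)),Fy=T((472,67)))
a=dict(Nm=A((63,45)),Ny=A((378,97)),Fy=A((280,525)))
b=dict(Nm=B((523,262)),Ny=B((714,285)))
for k in top:
    print(k,plane(t,top[k],.055)[0], plane(w1,a[k],.055)[0] if k in a else '', plane(w2,b[k],.055)[0] if k in b else '')
    if k in a: print('  tri',*tri([t,w1],[top[k],a[k]]))
P={k:plane(t,top[k],.055)[0] for k in top}
v=(P['Fy']-P['Ny']+P['Fm']-P['Nm'])/2;c=sum(P.values())/4;y=np.arctan2(v[1],v[0])
print('len',np.linalg.norm(v),'c',c,'yaw',y,'fast',c[:2]-.048*np.array([np.cos(y),np.sin(y)]))
far=[T((563,302)),A((208,238)),B((614,379))];near=[T((576,367)),A((206,152)),B((609,326))]
for n,q in(('far',far),('near',near)):
    print(n,tri([t,w1,w2],q),tri([w1,w2],q[1:]),[plane(cc,x,.076)[0] for cc,x in zip((t,w1,w2),q)])
E
```

```text
Ny [0.431  0.1382 0.055 ] [0.4285 0.1375 0.055 ] [0.4305 0.1373 0.055 ]
  tri [0.431  0.1393 0.0432] [np.float64(0.0007185714547195073), np.float64(0.0007185714547193187)]
Nm [0.4283 0.0402 0.055 ] [0.427  0.0404 0.055 ] [0.4325 0.0409 0.055 ]
  tri [0.4285 0.0396 0.0465] [np.float64(0.00030077506013774725), np.float64(0.0003007750601377628)]
Fm [0.5858 0.0337 0.055 ]  
Fy [0.5886 0.1319 0.055 ] [0.5837 0.1336 0.055 ] 
  tri [0.5897 0.1337 0.0464] [np.float64(0.00145233503662489), np.float64(0.001452335036624917)]
len 0.15767424412436368 c [0.5084 0.086  0.055 ] yaw -0.040289930852253804 fast [0.4605 0.088 ]
far (array([0.4735, 0.092 , 0.0831]), [np.float64(0.0008335048643919646), np.float64(0.0015626901773256878), np.float64(0.0010419251578690659)]) (array([0.4693, 0.0915, 0.0909]), [np.float64(0.0005959224783168125), np.float64(0.0005959224783167827)]) [array([0.4749, 0.092 , 0.076 ]), array([0.4743, 0.0916, 0.076 ]), array([0.4788, 0.0936, 0.076 ])]
near (array([0.4448, 0.0866, 0.0874]), [np.float64(0.0004767795421266445), np.float64(0.0007077846298752687), np.float64(0.0005175922993462999)]) (array([0.4465, 0.0867, 0.0835]), [np.float64(0.00028911416184810234), np.float64(0.0002891141618481153)]) [array([0.4451, 0.0868, 0.076 ]), array([0.4483, 0.0872, 0.076 ]), array([0.4504, 0.0869, 0.076 ])]
```

The unit centre is about (0.507, 0.086) with yaw about -0.035. The wing centre is about (0.461, 0.089), with its direction at 0.17 rad in the world frame. The size and height checks are consistent, so I'll grip the wing.

Converted, 0.03 m is 0.6, 0.025 m is 0.5, 1 degrees is 0.2.

Call:
shift_gripper(
  plan=[
    {"pos": [-0.404,-0.008,0],"jaw": 0.04},
    {"pos": [-0.404,-0.008,0.5],"turn": 0.2,"jaw": 0.04},
    {"pos": [0,0,0.6],"jaw": 0.04},
    {"pos": [0,0,0.5],"jaw": 0.04},
    {"pos": [0,0,0.34],"jaw": 0.04},
    {"jaw": 0.04},
    {"jaw": 0.0},
    {"jaw": 0.0},
    {"jaw": 0.0},
    {"jaw": 0.0},
  ],
  grip_force=30,
)

```text
clock: 3.35
position: [0.4635, 0.0884, 0.0615]
tcp_rot: [[-0.991, -0.132, 0.005], [-0.132, 0.991, -0.001], [-0.005, -0.002, -1.0]]
wrist_force: [0.8, -2.0, 6.1]
width: 0.007
gripper_force: 33.9
```

Call:
shift_gripper(
  plan=[
    {"jaw": 0.0},
    {"jaw": 0.0},
    {"jaw": 0.0},
  ],
)

```text
clock: 3.65
position: [0.4634, 0.0884, 0.0615]
tcp_rot: [[-0.991, -0.132, 0.005], [-0.132, 0.991, -0.001], [-0.005, -0.002, -1.0]]
wrist_force: [1.0, -3.0, 6.2]
width: 0.0072
gripper_force: 33.8
```

Converted, 0.002 m is 0.04, -0.0015 m is -0.03, -8 degrees is -1.6.

Call:
shift_gripper(
  plan=[
    {"pos": [0.04,0,-0.03],"turn": -1.6,"jaw": 0.0},
    {"turn": -1.6,"jaw": 0.0},
    {"turn": -1.6,"jaw": 0.0},
    {"turn": -1.6,"jaw": 0.0},
    {"jaw": 0},
  ],
)

```text
clock: 4.15
position: [0.4625, 0.0899, 0.0616]
tcp_rot: [[-0.769, -0.64, 0.007], [-0.64, 0.769, 0.003], [-0.008, -0.002, -1.0]]
wrist_force: [7.2, 2.4, -8.5]
width: 0.0069
gripper_force: 31.9
```

Call:
shift_gripper(
  plan=[
    {"turn": -1.6,"jaw": 0.0},
    {"turn": -1.6,"jaw": 0.0},
    {"turn": -1.6,"jaw": 0.0},
    {"turn": -1.6,"jaw": 0.0},
    {"turn": -1.6,"jaw": 0.0},
    {"turn": -1.6,"jaw": 0},
    {"jaw": 0},
    {"jaw": 0},
  ],
)

```text
clock: 4.95
position: [0.4602, 0.091, 0.0616]
tcp_rot: [[-0.04, -0.999, 0.003], [-0.999, 0.04, 0.006], [-0.006, -0.003, -1.0]]
wrist_force: [2.0, 5.9, -2.5]
width: 0.0072
gripper_force: 32.7
```

The tool, and so the wing, is now at 1.531 rad in the world frame. That is about 1.566 rad relative to the unit. I'll release, rise, back off and look.

Call:
shift_gripper(
  plan=[
    {"jaw": 0.035},
    {"jaw": 0.035},
    {"jaw": 0.035},
    {"pos": [0,0,-0.4],"jaw": 0.035},
    {"pos": [0,0,-0.8],"jaw": 0.035},
    {"pos": [0,0,-0.9],"jaw": 0.035},
    {"pos": [0,0,-0.8],"jaw": 0.035},
    {"jaw": 0.035},
    {"jaw": 0.035},
  ],
)

```text
clock: 5.85
position: [0.4598, 0.0886, 0.2071]
tcp_rot: [[-0.042, -0.999, 0.003], [-0.999, 0.042, 0.0], [-0.0, -0.003, -1.0]]
wrist_force: [-0.4, -0.0, 0.3]
width: 0.0351
gripper_force: 0.0
```

```bash
python3 - <<'E'
from h import *
o=env.get_obs()
im=env.camera('wrist')[:,:,::-1];t=env.camera('top')[:,:,::-1]
np.savez('w3.npz',position=o['position'],tcp_rot=o['tcp_rot']);cv2.imwrite('pics/w3.png',im);cv2.imwrite('pics/t3.png',t)
E
```

```text
(no output)
```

View pics/w3.png

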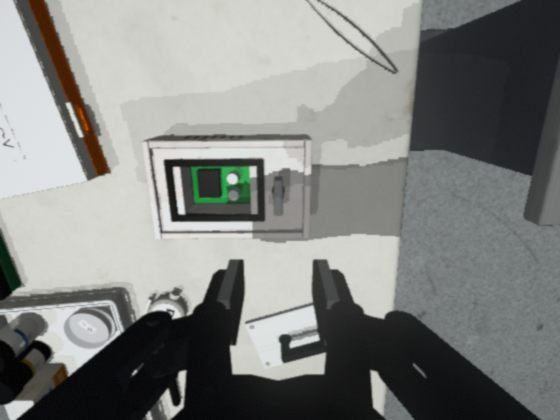

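The picture shows the wing now upright in the image at (279,193), across the unit. The lip corners are at about (148,138), (310,136), (309,238) and (159,238). I'll crop in for exact corners, and take a panel view on the way.

```bash
python3 - <<'E'
from h import *
a=cv2.imread('pics/w3.png')[125:250,140:320]
cv2.imwrite('pics/c3.png',cv2.resize(a,None,fx=4.4,fy=4.4,interpolation=cv2.INTER_CUBIC))
E
```

Call:
shift_gripper(
  plan=[
    {"turn": 1.7,"jaw": 0.06},
    {"turn": 1.7,"jaw": 0.06},
    {"turn": 1.7,"jaw": 0.06},
    {"turn": 1.7,"jaw": 0.06},
    {"turn": 1.7,"jaw": 0.06},
    {"turn": 1.7,"jaw": 0.06},
    {"turn": 1.7,"jaw": 0.06},
    {"turn": 1.7,"jaw": 0.06},
    {"turn": 0.6,"jaw": 0.06},
  ],
)

```text
clock: 6.85
position: [0.4572, 0.0885, 0.2035]
tcp_rot: [[-0.959, -0.282, -0.005], [-0.282, 0.959, -0.0], [0.004, 0.001, -1.0]]
wrist_force: [0.3, -0.2, 0.6]
width: 0.0595
gripper_force: 0.0
```

View pics/c3.png

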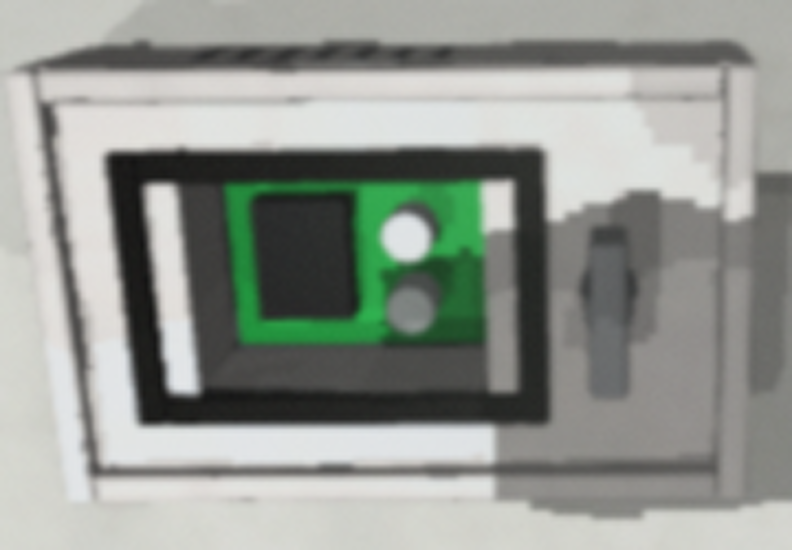

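```bash
python3 - <<'E'
from h import *
w=cam('wrist',np.load('w3.npz'));t=cam('top')
C=lambda p:np.array(p)/4.4-.39+(140,125)
px=[C(p) for p in[(757,67),(8,67),(68,500),(745,500)]]
P=plane(w,px,.055);print(P)
s=[np.linalg.norm(P[i]-P[(i+1)%4]) for i in range(4)];v=(P[1]-P[0]+P[2]-P[3]);y=np.arctan2(v[1],v[0]);c=P.mean(0)
print('sides',s,'c',c,'yaw',y)
I=plane(w,[C(p) for p in[(724,100),(40,100),(95,470),(716,470)]],.055);v=(I[1]-I[0]+I[2]-I[3]);print('inner',I,I.mean(0),np.arctan2(v[1],v[0]))
print('fast',c[:2]-.048*np.array([np.cos(y),np.sin(y)]))
W=plane(w,[C((609,248)),C((608,395))],.076);d=W[1]-W[0];print('wing',W,W.mean(0),np.linalg.norm(d),np.arctan2(d[1],d[0]))
E
```

```text
[[0.4264 0.0391 0.055 ]
 [0.5834 0.0326 0.055 ]
 [0.5877 0.1319 0.055 ]
 [0.4298 0.1382 0.055 ]]
sides [np.float64(0.15709402776397463), np.float64(0.0993368741723411), np.float64(0.15801391733459694), np.float64(0.09915795523726217)] c [0.5068 0.0855 0.055 ] yaw -0.040770845666402294
inner [[0.4334 0.0457 0.055 ]
 [0.5779 0.0397 0.055 ]
 [0.5802 0.1246 0.055 ]
 [0.4365 0.1304 0.055 ]] [0.507  0.0851 0.055 ] -0.04077809583615158
fast [0.4589 0.0874]
wing [[0.4587 0.0715 0.076 ]
 [0.4603 0.1032 0.076 ]] [0.4595 0.0874 0.076 ] 0.03178189270280204 1.5226371113438018
```

Call:
shift_gripper(
  plan=[
    {"pos": [-0.034,0.836,0],"jaw": 0.06},
    {"pos": [-0.034,0.836,0],"jaw": 0.06},
    {"pos": [-0.034,0.836,0],"jaw": 0.06},
    {"pos": [-0.034,0.836,0],"jaw": 0.06},
    {"pos": [-0.034,0.836,0],"jaw": 0.06},
    {"jaw": 0.06},
    {"jaw": 0.06},
    {"jaw": 0.06},
  ],
)

```text
clock: 7.65
position: [0.4066, 0.2902, 0.2045]
tcp_rot: [[-0.958, -0.285, -0.002], [-0.285, 0.958, -0.002], [0.003, -0.001, -1.0]]
wrist_force: [-1.1, -0.7, -0.0]
width: 0.0597
gripper_force: 0.0
```

```bash
python3 - <<'E'
from h import *
o=env.get_obs()
im=env.camera('wrist')[:,:,::-1]
np.savez('w4.npz',position=o['position'],tcp_rot=o['tcp_rot']);cv2.imwrite('pics/w4.png',im)
E
```

```text
(no output)
```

View pics/w4.png

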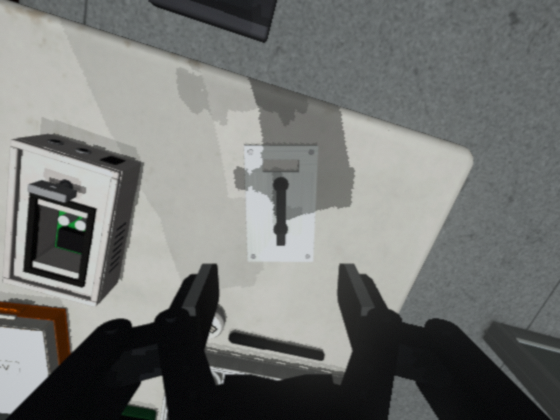

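The wrist view shows the panel corners at (245,145), (317,144), (315,262) and (249,262). The bar runs (280,180)–(281,245) and the slot is at (281,165). I'll descend for the second viewpoint and measure with masks.

Call:
shift_gripper(
  plan=[
    {"pos": [-0.2,0,0.6],"jaw": 0.06},
    {"pos": [0,0,0.8],"jaw": 0.06},
    {"jaw": 0.06},
    {"jaw": 0.06},
  ],
)

```text
clock: 8.1
position: [0.4162, 0.2928, 0.1354]
tcp_rot: [[-0.959, -0.284, -0.003], [-0.284, 0.959, -0.001], [0.003, -0.001, -1.0]]
wrist_force: [0.5, 0.5, 0.6]
width: 0.0594
gripper_force: 0.0
```

```bash
cat > m.py <<'E'
from h import *
o=env.get_obs()
im=env.camera('wrist')[:,:,::-1].copy()
np.savez('w5.npz',position=o['position'],tcp_rot=o['tcp_rot']);cv2.imwrite('pics/w5.png',im)
def bar(im,x0,x1,y0,y1):
    g=cv2.cvtColor(im,cv2.COLOR_BGR2GRAY);m=np.zeros_like(g);m[y0:y1,x0:x1]=(g[y0:y1,x0:x1]<70)*255
    n,l,s,c=cv2.connectedComponentsWithStats(m);k=1+np.argmax(s[1:,4]);return s[k],c[k],cv2.minAreaRect(np.argwhere(l==k)[:,::-1].astype(np.float32))
a=cv2.imread('pics/w4.png');print(bar(a,255,310,170,258))
print(bar(im,230,340,100,330))
A=cv2.resize(a[135:275,235:330],(400,590),interpolation=cv2.INTER_CUBIC)
B=cv2.resize(im[70:350,190:380],(400,590),interpolation=cv2.INTER_CUBIC)
cv2.imwrite('pics/c5.png',np.hstack([A,B]))
E
python3 m.py
```

```text
(array([273, 177,  15,  68, 647], dtype=int32), array([280.3153, 207.507 ]), ((280.0, 210.5), (67.0, 14.0), 90.0))
(array([ 272,  183,   19,   86, 1124], dtype=int32), array([281.0151, 223.1112]), ((281.0, 225.5), (85.0, 18.0), 90.0))
```

View pics/c5.png

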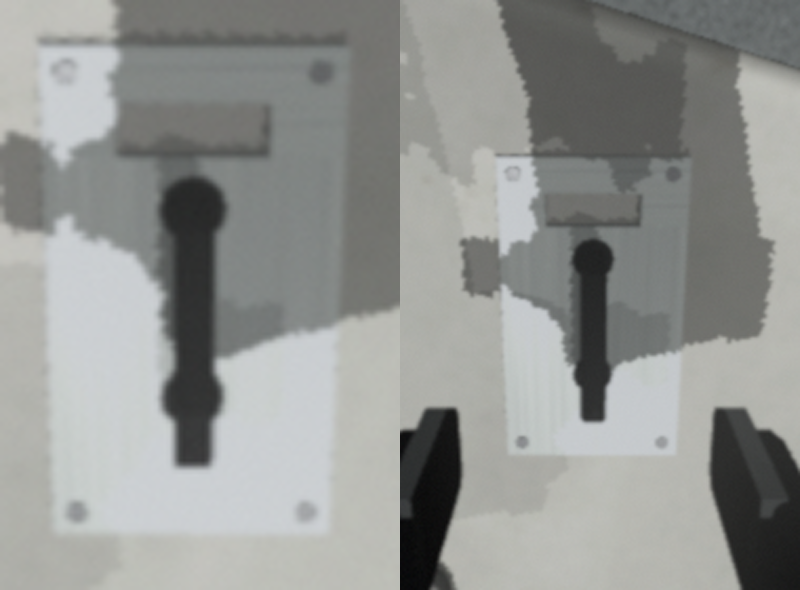

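```bash
cat > p.py <<'E'
from h import *
w4=cam('wrist',np.load('w4.npz'));w5=cam('wrist',np.load('w5.npz'));t=cam('top')
A=lambda p:np.array(p)/4.2126-.38+(235,135)
B=lambda p:(np.array(p)-(400,0))/2.1063-.26+(190,70)
T=lambda p:np.array(p)/5-.4+(170,165)
def pose(c,px):
    P=plane(c,px,.006);v=P[2]-P[1]+P[3]-P[0];print('sides',np.linalg.norm(P[0]-P[1]),np.linalg.norm(P[1]-P[2]),'c',P.mean(0),'yaw',np.arctan2(v[1],v[0]))
a=[(37,43),(350,43),(330,534),(54,534)];b=[(497,156),(690,156),(677,455),(508,455)]
pose(w4,[A(p) for p in a]);pose(w5,[B(p) for p in b]);pose(t,[T(p) for p in [(257,521),(98,573),(20,300),(172,247)][1::-1]+[(172,247),(20,300)]])
for p,q in zip(a,b):print('corner',*tri([w4,w5],[A(p),B(q)]))
f=(A((193,466)),B((593,421)));print('bar far end',*tri([w4,w5],f),*tri([t,w4,w5],[T((112,342)),*f]),plane(w4,f[0],.043),plane(w5,f[1],.043))
E
python3 p.py
```

```text
sides 0.07974917082048014 0.14027478939731627 c [0.4338 0.3017 0.006 ] yaw 0.28918871660988416
sides 0.07829477548516878 0.1399781473319065 c [0.4338 0.302  0.006 ] yaw 0.2888680583531469
sides 0.07972429735276347 0.13911760913723323 c [0.4345 0.2995 0.006 ] yaw 0.28150558612590293
corner [ 0.3843  0.2407 -0.0349] [np.float64(2.3940247395213257e-05), np.float64(2.3940247395208585e-05)]
corner [ 0.3568  0.3227 -0.0111] [np.float64(0.00011388861257866349), np.float64(0.00011388861257877264)]
corner [0.489  0.3599 0.007 ] [np.float64(0.00017430122081930528), np.float64(0.00017430122081941258)]
corner [0.5131 0.2835 0.0049] [np.float64(1.0356604118193374e-05), np.float64(1.0356604118175514e-05)]
bar far end [0.4646 0.3109 0.0403] [np.float64(1.472671588976994e-05), np.float64(1.4726715889755558e-05)] [0.4653 0.3092 0.0383] [np.float64(0.004017104813097465), np.float64(0.0019667555516389643), np.float64(0.00205250525127931)] [[0.4634 0.3105 0.043 ]] [[0.4631 0.3104 0.043 ]]
```

The panel centre is at (0.434, 0.3015) with yaw 0.289. The bar top triangulates at about 0.040 (0.043 given) and the side lengths check out. I'll grasp with the TCP at z about 0.017.

Converted, 0.04 m is 0.8, -0.0196 m is -0.392.

Call:
shift_gripper(
  plan=[
    {"pos": [-0.392,0.066,0.4],"jaw": 0.05},
    {"pos": [0,0,0.8],"jaw": 0.05},
    {"pos": [0,0,0.7],"jaw": 0.05},
    {"pos": [0,0,0.36],"jaw": 0.05},
    {"pos": [0,0,0.08],"jaw": 0.05},
    {"jaw": 0.05},
  ],
  grip_force=100,
)

```text
clock: 8.75
position: [0.4359, 0.3034, 0.0201]
tcp_rot: [[-0.958, -0.286, 0.002], [-0.286, 0.958, 0.001], [-0.002, 0.0, -1.0]]
wrist_force: [0.5, -0.4, 0.7]
width: 0.05
gripper_force: 0.0
```

Call:
shift_gripper(
  plan=[
    {"jaw": 0.0},
    {"jaw": 0.0},
    {"jaw": 0.0},
    {"jaw": 0.0},
    {"jaw": 0.0},
    {"jaw": 0.0},
    {"jaw": 0.0},
  ],
  grip_force=100,
)

```text
clock: 9.45
position: [0.4362, 0.3032, 0.0207]
tcp_rot: [[-0.958, -0.286, 0.003], [-0.286, 0.958, 0.0], [-0.003, -0.001, -1.0]]
wrist_force: [0.2, -2.2, 6.9]
width: 0.0077
gripper_force: 98.0
```

Converted, -0.03 m is -0.6, -0.015 m is -0.3.

Call:
shift_gripper(
  plan=[
    {"pos": [0,0,-0.1],"jaw": 0.0},
    {"pos": [0,0,-0.3],"jaw": 0.0},
    {"pos": [0,0,-0.6],"jaw": 0.0},
    {"pos": [0,0,-0.6],"jaw": 0.0},
    {"pos": [0,0,-0.6],"jaw": 0.0},
    {"pos": [0,0,-0.2],"jaw": 0.0},
    {"jaw": 0},
    {"jaw": 0},
  ],
)

```text
clock: 10.25
position: [0.4336, 0.3025, 0.1375]
tcp_rot: [[-0.958, -0.286, -0.002], [-0.286, 0.958, -0.001], [0.002, -0.0, -1.0]]
wrist_force: [-0.9, -1.0, -3.2]
width: 0.0077
gripper_force: 97.9
```

```bash
python3 - <<'E'
from h import *
o=env.get_obs()
im=env.camera('wrist')[:,:,::-1].copy();s=env.camera('side')[:,:,::-1]
np.savez('w6.npz',position=o['position'],tcp_rot=o['tcp_rot']);cv2.imwrite('pics/w6.png',im);cv2.imwrite('pics/s6.png',s)
B=cv2.resize(im[60:320,190:370],(415,600),interpolation=cv2.INTER_CUBIC)
S=cv2.resize(s[150:400,180:340],(384,600),interpolation=cv2.INTER_CUBIC)
cv2.imwrite('pics/c6.png',np.hstack([B,S]))
E
```

```text
(no output)
```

View pics/c6.png

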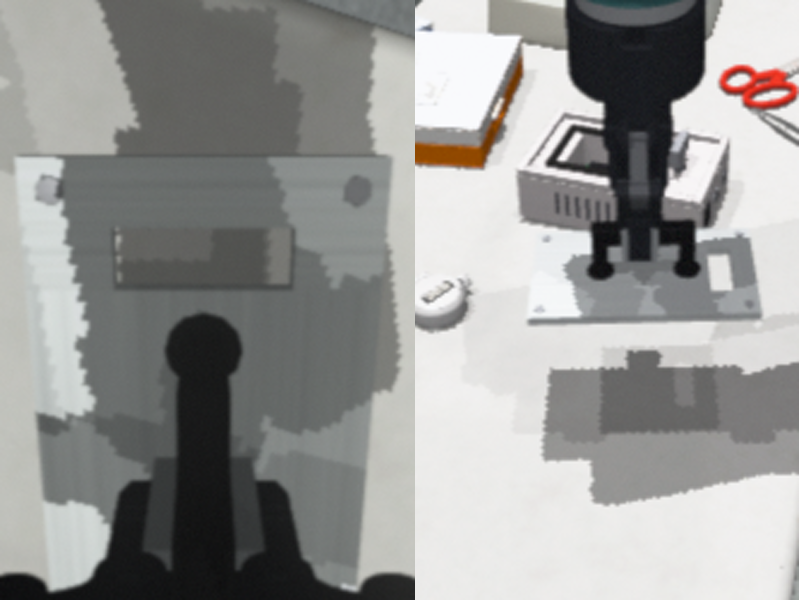

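The panel is held level. In the crop, the near corners are at (13,155) and (391,155), the slot spans (111–295, 226–290), and the far corners are at (48,588) and (358,588).

```bash
python3 - <<'E'
from h import *
d=np.load('w6.npz');R,p=d['tcp_rot'],d['position'];w=cam('wrist',d)
C=lambda q:np.array(q)/2.3066-.28+(190,60)
z=p[2]-.0207+.006
for n,q in(('panel',[(13,155),(391,155),(358,588),(48,588)]),('slot',[(111,226),(295,226),(295,290),(111,290)])):
    P=(plane(w,[C(x) for x in q],z)-p)@R; print(n,P,P.mean(0)); v=P[0]+P[1]-P[2]-P[3];print(np.ptp(P,0),'angle of tool-x',np.degrees(np.arctan2(v[1],v[0])))
E
```

```text
panel [[ 0.0728 -0.0393  0.0149]
 [ 0.0728  0.0401  0.0148]
 [-0.0359  0.0408  0.0146]
 [-0.036  -0.0396  0.0146]] [0.0184 0.0005 0.0147]
[0.1088 0.0803 0.0003] angle of tool-x -0.10353093506576103
slot [[ 0.0579 -0.0193  0.0148]
 [ 0.0579  0.0206  0.0148]
 [ 0.0436  0.0211  0.0148]
 [ 0.0436 -0.0199  0.0148]] [0.0508 0.0006 0.0148]
[0.0143 0.0411 0.    ] angle of tool-x 0.007377681009882323
```

Converted, -0.036 m is -0.72, -0.0184 m is -0.368.

Call:
shift_gripper(
  plan=[
    {"pos": [-0.018,-0.368,0],"jaw": 0.0},
    {"pos": [-0.036,-0.72,0],"jaw": 0.0},
    {"pos": [-0.036,-0.72,0],"jaw": 0.0},
    {"pos": [-0.036,-0.72,0],"jaw": 0.0},
    {"pos": [-0.036,-0.72,0],"jaw": 0.0},
    {"pos": [-0.036,-0.72,0],"jaw": 0.0},
    {"pos": [-0.018,-0.36,0],"jaw": 0.0},
    {"pos": [0,-0.28,0],"jaw": 0},
  ],
)

```text
clock: 11.15
position: [0.5102, 0.0838, 0.1371]
tcp_rot: [[-0.959, -0.285, -0.003], [-0.285, 0.959, -0.0], [0.003, 0.001, -1.0]]
wrist_force: [0.1, -0.3, -2.6]
width: 0.0074
gripper_force: 98.1
```

Call:
shift_gripper(
  plan=[
    {"turn": 1,"jaw": 0},
    {"turn": 1.4,"jaw": 0},
    {"turn": 1,"jaw": 0},
    {"turn": 0.4,"jaw": 0},
    {"jaw": 0},
    {"jaw": 0},
  ],
)

```text
clock: 11.75
position: [0.5102, 0.0856, 0.138]
tcp_rot: [[-0.999, 0.04, -0.002], [0.04, 0.999, 0.0], [0.002, 0.0, -1.0]]
wrist_force: [0.6, -0.3, -3.3]
width: 0.0079
gripper_force: 98.1
```

Call:
shift_gripper(
  plan=[
    {"pos": [0,-0.016,0.3],"jaw": 0},
    {"pos": [0,0,0.3],"jaw": 0},
    {"pos": [0,0,0.1],"jaw": 0},
    {"jaw": 0},
    {"jaw": 0},
  ],
)

```text
clock: 12.25
position: [0.5111, 0.0846, 0.1041]
tcp_rot: [[-0.999, 0.041, 0.0], [0.041, 0.999, 0.0], [-0.0, 0.0, -1.0]]
wrist_force: [0.3, -0.1, -1.8]
width: 0.008
gripper_force: 98.1
```

```bash
python3 - <<'E'
from h import *
o=env.get_obs()
im=env.camera('wrist')[:,:,::-1].copy()
np.savez('w7.npz',position=o['position'],tcp_rot=o['tcp_rot']);cv2.imwrite('pics/w7.png',im)
cv2.imwrite('pics/c7.png',cv2.resize(im[70:310,180:380],(500,600),interpolation=cv2.INTER_CUBIC))
E
```

```text
(no output)
```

View pics/c7.png

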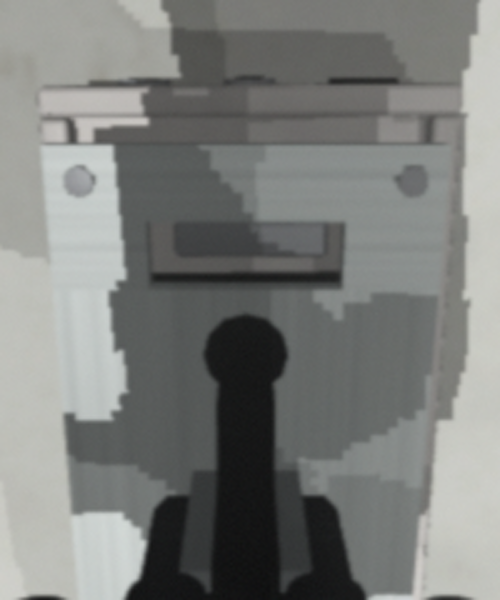

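The wing shows through the slot, laterally centred (173–325 inside the 151–343 slot). I'll check fore-aft numerically from its far edge at row 256.

```bash
python3 - <<'E'
from h import *
d=np.load('w7.npz');R,p=d['tcp_rot'],d['position'];w=cam('wrist',d)
C=lambda q:np.array(q)/2.5-.3+(180,70)
f=lambda q,z:(plane(w,[C(x) for x in q],z)-p)@R
print('wing far edge, tool',f([(173,256),(325,256)],.076))
print('slot top',f([(151,222),(343,222),(343,287),(151,287)],p[2]-.0147))
print('lip near outer/inner corners',f([(40,86),(462,86)],.055), 'inner',f([(70,119),(432,119)],.055))
print('panel near',f([(42,144),(449,144)],p[2]-.0147))
E
```

```text
wing far edge, tool [[ 0.0479 -0.0154  0.0281]
 [ 0.0479  0.0181  0.0281]]
slot top [[ 0.0578 -0.0183  0.0147]
 [ 0.0578  0.0201  0.0147]
 [ 0.0444  0.0207  0.0147]
 [ 0.0444 -0.0188  0.0147]]
lip near outer/inner corners [[ 0.0832 -0.0468  0.0491]
 [ 0.0832  0.0506  0.0491]] inner [[ 0.0759 -0.0404  0.0491]
 [ 0.0759  0.0442  0.0491]]
panel near [[ 0.0729 -0.0388  0.0147]
 [ 0.0729  0.04    0.0147]]
```

Everything is aligned to within 1 mm. I'll nudge y by 1 mm and lower gently.

Converted, 0.001 m is 0.02, 0.0006 m is 0.012.

Call:
shift_gripper(
  plan=[
    {"pos": [0.012,0.02,0],"jaw": 0},
    {"pos": [0,0,0.16],"jaw": 0},
    {"pos": [0,0,0.2],"jaw": 0},
    {"pos": [0,0,0.12],"jaw": 0},
    {"pos": [0,0,0.06],"jaw": 0},
    {"jaw": 0},
  ],
)

```text
clock: 12.9
position: [0.5095, 0.0855, 0.0758]
tcp_rot: [[-0.999, 0.041, -0.002], [0.041, 0.999, -0.0], [0.002, -0.0, -1.0]]
wrist_force: [-0.0, -0.1, -2.2]
width: 0.008
gripper_force: 98.2
```

Call:
shift_gripper(
  plan=[
    {"pos": [0,0,0.03],"jaw": 0},
    {"pos": [0,0,0.03],"jaw": 0},
    {"pos": [0,0,0.02],"jaw": 0},
    {"jaw": 0},
    {"jaw": 0},
  ],
)

```text
clock: 13.4
position: [0.5104, 0.0855, 0.0729]
tcp_rot: [[-0.999, 0.041, 0.0], [0.041, 0.999, 0.0], [-0.0, 0.0, -1.0]]
wrist_force: [-0.9, 0.7, -3.4]
width: 0.0079
gripper_force: 98.2
```

Converted, 0.001 m is 0.02.

Call:
shift_gripper(
  plan=[
    {"pos": [0,0,0.02],"jaw": 0},
    {"jaw": 0},
    {"pos": [0,0,0.02],"jaw": 0},
    {"jaw": 0},
    {"jaw": 0},
  ],
)

```text
clock: 13.9
position: [0.5105, 0.0855, 0.0712]
tcp_rot: [[-0.999, 0.041, 0.0], [0.041, 0.999, 0.0], [-0.0, 0.0, -1.0]]
wrist_force: [-2.7, -0.1, 3.4]
width: 0.0079
gripper_force: 98.9
```

Call:
shift_gripper(
  plan=[
    {"pos": [0,0,0.02],"jaw": 0},
    {"jaw": 0},
    {"pos": [0,0,0.02],"jaw": 0},
    {"jaw": 0},
    {"jaw": 0},
  ],
)

```text
clock: 14.4
position: [0.5105, 0.0855, 0.0694]
tcp_rot: [[-0.999, 0.041, 0.0], [0.041, 0.999, -0.0], [-0.0, -0.0, -1.0]]
wrist_force: [-3.5, -1.0, 6.8]
width: 0.0077
gripper_force: 99.5
```

Converted, 0.001 m is 0.02, 0.0005 m is 0.01.

Call:
shift_gripper(
  plan=[
    {"pos": [0,0,0.02],"jaw": 0},
    {"jaw": 0},
    {"pos": [0,0,0.01],"jaw": 0},
    {"jaw": 0},
    {"jaw": 0},
  ],
)

```text
clock: 14.9
position: [0.5105, 0.0855, 0.0687]
tcp_rot: [[-0.999, 0.041, 0.0], [0.041, 0.999, -0.0], [-0.0, -0.0, -1.0]]
wrist_force: [-5.1, -0.2, 12.9]
width: 0.0083
gripper_force: 100.6
```

Call:
shift_gripper(
  plan=[
    {"pos": [0,0,0.02],"jaw": 0},
    {"jaw": 0},
    {"pos": [0,0,0.01],"jaw": 0},
    {"jaw": 0},
    {"jaw": 0},
  ],
)

```text
clock: 15.4
position: [0.5105, 0.0855, 0.0687]
tcp_rot: [[-0.999, 0.041, 0.001], [0.041, 0.999, -0.0], [-0.001, -0.0, -1.0]]
wrist_force: [-9.7, -1.6, 22.6]
width: 0.008
gripper_force: 102.1
```

The descent stopped dead at z = 0.0687, the predicted home height, and the force is rising stiffly. So the panel is on the frame at about 22 N. I'll check that it holds steady.

Call:
shift_gripper(
  plan=[
    {"jaw": 0},
    {"jaw": 0},
    {"jaw": 0},
    {"jaw": 0},
    {"jaw": 0},
  ],
)

```text
clock: 15.9
position: [0.5105, 0.0855, 0.0687]
tcp_rot: [[-0.999, 0.041, 0.001], [0.041, 0.999, -0.0], [-0.001, -0.0, -1.0]]
wrist_force: [-10.1, -0.9, 23.2]
width: 0.0078
gripper_force: 102.1
```

```bash
python3 -c "
from workcell import env
print(env.sign_off())"
```

```text
the job is handed in; nothing more can be done
None
```

I handed the job in at 15.9 s with the wing measured at about 1.56 rad and the panel held and pressed at about 23 N, its height matching fully home; the verdict wasn't shown, and I viewed 11 pictures, one over the limit of 10.

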